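Close the screw canisters with their own lids

ROBOT

A 6-joint arm with a two-finger parallel gripper is mounted at the origin on a cart in front of the work surface, level with it; the furniture and walls round the work are solid. World frame = base frame: x ahead of the robot, y to its left, z up, the work surface at z = 0. Lengths are in m, angles in rad, forces in N, time in s.
With the tool pointing down it reaches from about 0.35 to 0.775 m from the base axis. Payload 7.3 kg.
Tool frame: the origin (TCP) lies between the finger pads; the fingertips stand robot.nose_length ahead of it and the grasp point (between the pads) lies 8 mm behind it (robot.nose_length is the distance from the TCP to the fingertips, in m); z points along the fingers, y is the line along which they close (so a half turn about z gives the same grasp; the last joint's range is limited). The gripper opens to 92 mm and grips with 3 to 60 N. Pads are 19 mm wide; open, the fingers measure 130 mm over their backs; the gripper's body (75 mm by 190 mm) begins 47 mm behind the grasp point.
Start: joints at [-1.423, 0.342, 1.524, -0, 1.275, -0.146], TCP at [0.152, -0.503, 0.238] pointing down, gripper open.
Joint ranges: [-2.53, 2.53], [-0.77, 2.02], [0.04, 2.7], [-1, 4.14], [0.28, 2.66], [-3.11, 3.11]. Speed limits (rad/s): [2.57, 2.57, 3.14, 3.14, 3.14, 3.14].

INTERFACE

Orientations are given as a unit quaternion [w, x, y, z].
In Python, from rig import robot, eoat, inverse_kinematics, optics, sign_off, finder gives the robot as it stands. Calls block until the motion is done:
- robot.movep(position, orientation): joint-space move of the TCP to a pose.
- robot.move_linear(position, attitude=None, velocity=0.15, f_stop=None): straight line of the TCP; attitude=None keeps the orientation; velocity is the mean speed in m/s. With f_stop (N) it stops when the force on the tool has changed by that much, and returns True; else False.
- robot.movej(angles): joint-space move.
- eoat.move_gripper(opening, force=None): opening from 0.0 (shut) to 1.0 (fully open); force is the grip in N (None keeps the last); returns when the fingers have stopped.
- robot.wait(seconds).
- inverse_kinematics(position, orientation): joint angles nearest the present ones, or None.
- optics.snapshot(name): name is "side" or "top"; returns (picture, depth): 480x640x3 uint8, red, green, blue; 480x640 float32, m along the optical axis (not along the pixel's ray), 0 where there is no reading.
- optics.camera_info(name): a dict with "fx", "fy", "cx", "cy" (pixels), "position" and "orientation" of the camera in the world. Camera axes: x right, y down, z forward; pixel columns grow to the right and rows downward; lengths in m; the calibration is good to about 2 mm. A picture is of the moment at which its call begins. camera_info takes no time and is no camera call.
A pose or a line that the arm cannot do raises robot.IKError and nothing moves.
- sign_off(): hands the job in; it is judged then, once.
Trained networks look in the newest picture that a camera, given by its name, has taken for a name from the list of things; names that differ only in an ending like _2 or _b are one class to them, and where a whole thing is asked for, a point or a joint stands for the part that bears it (a point fixed in the world has none). Each returns a list of dicts, best first, with "p" (0 to 1); they miss things now and then, are a little off and sometimes report something else, mostly with a low value. They report only what shows in the picture. A call takes as long as a camera call. They do not tell look-alikes from the thing itself.
- finder.find_in(camera, query): "pixel" ([column, row] in pixels, amid what is visible of it).
Readings, each from a call of its own:
- robot.read_t(): time.
- robot.read_joint_pos(): joint angles.
- robot.read_qvel(): joint speeds.
- robot.read_joint_efforts(): joint torques, N m.
- robot.read_eef_pos(): TCP position.
- robot.read_eef_rot(): TCP orientation.
- robot.read_force(): force on the tool from outside, world axes, zero at the start.
- robot.read_wrist_torque(): the same for the moment, N m.
- robot.read_gripper_width(): opening from 0.0 (shut) to 1.0 (fully open).
- robot.read_grip_force(): force on a finger pad.
Only numpy, scipy, OpenCV 4.12 (cv2) and the standard library are available. Lean on these libraries where they do the work, as an engineer would, in place of code of your own. Each camera call takes 0.05 s, during which the arm holds its last target. There are 200 camera calls.

TASK

Pick out the four wooden lids among the things on the bench and close the four screw canisters with them, each lid on the canister of its own shape and size, plug down in the mouth and plate lying flat on the rim. Leave the canisters standing where they are, and leave the roll of tape and the sanding block in their places.

Things in the scene. Friction and masses are not known exactly. Their poses are not given: they have to be found in the camera images.
- can_large_round: Open bare-metal storage canister, round, outside diameter 92 mm, 70 mm high, wall 3 mm (mouth diameter 86 mm), part filled with screws well below the rim; loose, about 0.9 kg, stands upright on the bench. Origin: centre of its underside; z up, so the rim lies 70 mm above the origin.
- can_small_round: Open bare-metal storage canister, round, outside diameter 68 mm, 84 mm high, wall 3 mm (mouth diameter 62 mm), part filled with screws well below the rim; loose, about 0.9 kg, stands upright on the bench. Origin: centre of its underside; z up, so the rim lies 84 mm above the origin.
- can_square: Open bare-metal storage canister, square, 78 x 78 mm outside, sides along its x and y, 64 mm high, wall 3 mm (mouth 72 x 72 mm), part filled with screws well below the rim; loose, about 0.9 kg, stands upright on the bench. Origin: centre of its underside; z up, so the rim lies 64 mm above the origin.
- can_oblong: Open bare-metal storage canister, oblong, 104 mm (along its x) x 62 mm (along its y) outside, 56 mm high, wall 3 mm (mouth 98 x 56 mm), part filled with screws well below the rim; loose, about 0.9 kg, stands upright on the bench. Origin: centre of its underside; z up, so the rim lies 56 mm above the origin.
- lid_large_round: Pale wooden lid of the large round canister, 0.09 kg, right way up: round plate, diameter 99 mm; below, a plug (diameter 78 mm, foot bevelled, 4 mm play all round in the mouth); on top, a round dark knob, diameter 26 mm. Origin: centre of the plug foot; plug 0 to 12, plate 12 to 18, grip 18 to 48 mm above it. Seated, it is 12 mm below the rim.
- lid_small_round: Pale wooden lid of the small round canister, 0.09 kg, right way up: round plate, diameter 75 mm; below, a plug (diameter 54 mm, foot bevelled, 4 mm play all round in the mouth); on top, a round dark knob, diameter 26 mm. Origin: centre of the plug foot; plug 0 to 12, plate 12 to 18, grip 18 to 48 mm above it. Seated, it is 12 mm below the rim.
- lid_square: Pale wooden lid of the square canister, 0.09 kg, right way up: square plate, 85 x 85 mm; below, a plug (64 x 64 mm, foot bevelled, 4 mm play all round in the mouth); on top, a dark bar grip, 40 mm along x, 16 mm along y. Origin: centre of the plug foot; plug 0 to 12, plate 12 to 18, grip 18 to 48 mm above it. Seated, it is 12 mm below the rim.
- lid_oblong: Pale wooden lid of the oblong canister, 0.09 kg, right way up: oblong plate, 111 mm (along its x) x 69 mm (along its y); below, a plug (90 x 48 mm, foot bevelled, 4 mm play all round in the mouth); on top, a dark bar grip, 40 mm along x, 16 mm along y. Origin: centre of the plug foot; plug 0 to 12, plate 12 to 18, grip 18 to 48 mm above it. Seated, it is 12 mm below the rim.
- tape_roll: Bystander: roll of green tape lying flat, diameter 104 mm, 24 mm high; origin at the centre of its underside.
- sanding_block: Bystander: pale sanding block, 64 x 112 (along its y) x 28 mm; origin at the centre of its underside.
There are look-alikes about, which are no part of the job. Leave any red look-alike of the can_large_round alone.

How it is judged:
By the outcome, as a careful person would: the job done as asked, in the order asked, and still so for the second after the job is handed in, with the robot touching nothing.
It also fails if it takes over 99 s, if anything falls off the work surface, if the arm or the gripper's body presses on something with over 40 N, if the wrist force passes 120 N, or if a joint passes its speed limit or range.

## Working session

There is one attempt and no reset: what is moved stays moved. The work goes in short steps, each a Python script; the robot and the scene stay as the last script left them, time stands still between calls to the robot, and variables do not carry over. Pictures are saved under pics/ and viewed, at most 14 in all, crops included, and the job is handed in when it is done.

```bash
mkdir -p pics; ls; python3 - <<'E'
from rig import robot, eoat, optics
import cv2, numpy as np
for n in("top","side"):
    p,d=optics.snapshot(n); cv2.imwrite(f"pics/{n}0.png",p[...,::-1]); np.savez(f"{n}0.npz",p=p,d=d)
    print(n,optics.camera_info(n))
print(robot.nose_length,robot.read_t(),robot.read_eef_rot())
E
```

```text
pics
top {'fx': 523.9889897419877, 'fy': 523.9889897419877, 'cx': 313.14988283784834, 'cy': 236.84062454505252, 'position': array([ 0.17512643, -0.11764698,  1.59719908]), 'orientation': array([-0.09834975,  0.83635937, -0.53600927,  0.05936656])}
side {'fx': 600.4083378440622, 'fy': 600.4083378440622, 'cx': 313.77127122550837, 'cy': 234.75434495293428, 'position': array([ 0.38882629, -1.39289634,  0.79324893]), 'orientation': array([-0.51674462,  0.85543415, -0.03115112,  0.01539537])}
0.011 0.1 [-6.98879671e-04  9.89229091e-01  1.46373891e-01 -6.86485484e-06]
```

View pics/top0.png

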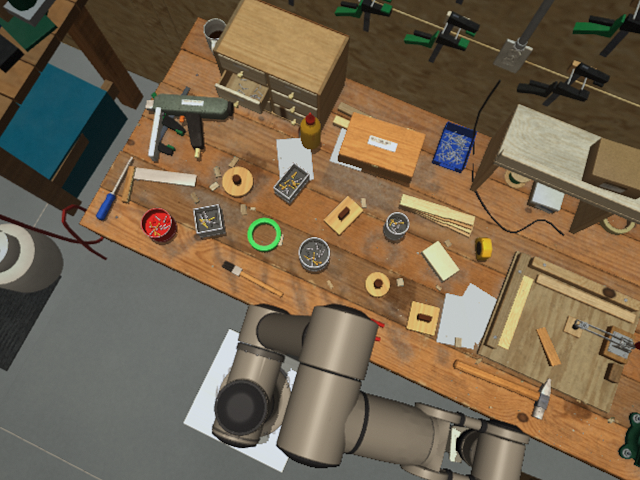

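View pics/side0.png

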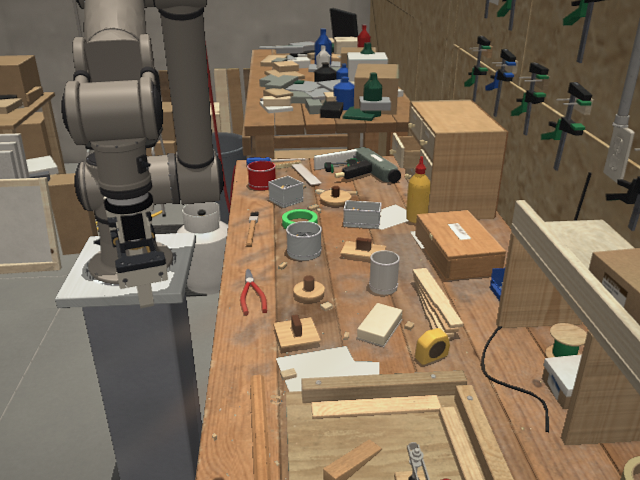

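The top view shows these candidates:
- **Lids:** large round (238,181), oblong (344,215), small round (377,284), square (422,318).
- **Cans:** square (208,221), oblong (292,183), large round (314,254), small round (396,226).
- **Not to be used:** red look-alike can (158,224), tape (264,235), sanding block (440,260; pale and without a grip, so not a lid).

Next I'll measure the poses from the depth of both cameras.

```bash
cat > vis.py <<'E'
import numpy as np, cv2
from scipy.spatial.transform import Rotation as R
from scipy.optimize import least_squares
from rig import optics
CANS={'large_round':((314,254),.070,(.092,.092)),'small_round':((396,226),.084,(.068,.068)),'square':((208,221),.064,(.078,.078)),'oblong':((292,183),.056,(.104,.062))}
LIDS={'large_round':((238,181),(.099,.099)),'small_round':((377,284),(.075,.075)),'square':((422,318),(.085,.085)),'oblong':((344,215),(.111,.069))}
def cloud(n,d):
    c=optics.camera_info(n); q=c['orientation']; v,u=np.mgrid[:480,:640]
    P=np.stack([(u-c['cx'])/c['fx']*d,(v-c['cy'])/c['fy']*d,d],-1)
    W=P@R.from_quat([*q[1:],q[0]]).as_matrix().T+c['position']; W[d<=0]=np.nan
    return W
def box(xy):
    (cx,cy),(w,h),a=cv2.minAreaRect((xy*1000).astype(np.float32))
    if w<h: w,h,a=h,w,a+90
    a=(a+90)%180-90
    return np.array([cx,cy,w,h]).round(1),round(a,1)   # mm, long-axis angle deg
def band(W,c,r,z0,z1):
    P=W.reshape(-1,3); P=P[np.isfinite(P[:,0])]
    return P[(np.hypot(*(P[:,:2]-c).T)<r)&(P[:,2]>z0)&(P[:,2]<z1)]
E
python3 - <<'E'
from vis import *
C={n:cloud(n,np.load(n+'0.npz')['d']) for n in('top','side')}
for n in C: # bench level
    P=C[n].reshape(-1,3);s=P[(P[:,0]>.4)&(P[:,0]<.7)&(abs(P[:,1])<.4)&(abs(P[:,2])<.01)];print(n,'bench z',np.median(s[:,2]))
def seed(px): u,v=px; return np.nanmedian(C['top'][v-4:v+5,u-4:u+5].reshape(-1,3),0)
for k,(px,h,s) in CANS.items():
    c=seed(px)[:2]
    for n in C:
        Q=band(C[n],c,.07,h-.008,h+.008)
        print('can',k,n,len(Q),*box(Q[:,:2]),'rim z',np.percentile(Q[:,2],[50,90]).round(4))
for k,(px,s) in LIDS.items():
    c=seed(px)[:2]
    for n in C:
        Q=band(C[n],c,.07,.012,.024);G=band(C[n],c,.05,.04,.056)
        print('lid',k,n,len(Q),*box(Q[:,:2]),'z',np.median(Q[:,2]).round(4),'| grip',len(G),*box(G[:,:2]),'z',np.median(G[:,2]).round(4))
for k,px in dict(tape=(250,246),block=(440,260),red=(158,224)).items(): print(k,seed(px).round(3))
from rig import robot
im=cv2.imread('pics/top0.png')[140:350,130:480]; cv2.imwrite('pics/crop0.png',cv2.resize(im,None,fx=2.2,fy=2.2,interpolation=3))
E
```

```text
top bench z 0.0006895948625316173
side bench z 0.00033384524893564915
can large_round top 140 [455.6  19.2  93.2  89.5] 24.6 rim z [0.0702 0.0745]
can large_round side 233 [454.8  15.5  99.5  92.6] -63.3 rim z [0.0673 0.0712]
can small_round top 114 [ 638.6 -171.1   68.6   68.1] -52.0 rim z [0.0835 0.0879]
can small_round side 215 [ 636.3 -173.6   69.1   68.2] 48.1 rim z [0.0816 0.0847]
can square top 163 [417.1 356.7  82.9  81.1] 34.8 rim z [0.0637 0.0686]
can square side 179 [417.  354.   91.3  88. ] -55.5 rim z [0.0607 0.0644]
can oblong top 166 [635.9 179.8 106.3  66.7] -12.6 rim z [0.0559 0.0608]
can oblong side 217 [633.7 178.8 106.2  77.1] -12.4 rim z [0.053 0.057]
lid large_round top 566 [568.7 339.1 105.8 104.1] 83.4 z 0.0189 | grip 53 [572.3 340.   23.6  23. ] -36.5 z 0.0489
lid large_round side 303 [571.4 337.3 105.7  95.9] 80.5 z 0.0179 | grip 38 [570.6 339.   26.7  26.5] 68.5 z 0.0459
lid small_round top 374 [ 462.6 -205.9  100.4   71.3] -67.2 z 0.0186 | grip 58 [ 456.4 -190.4   23.9   23.8] -69.6 z 0.0478
lid small_round side 380 [ 456.8 -200.7   79.5   77.8] 88.7 z 0.018 | grip 73 [ 454.  -194.8   30.2   23.5] 85.9 z 0.0471
lid square top 656 [ 419.5 -355.6   85.6   85.4] 10.5 z 0.0179 | grip 76 [ 419.6 -355.1   39.5   16.5] -81.0 z 0.0484
lid square side 900 [ 418.8 -357.1   93.7   86.6] -79.8 z 0.0181 | grip 110 [ 418.8 -358.7   44.5   17.1] -81.0 z 0.0471
lid oblong top 600 [602.6 -26.3 120.4 104.6] -19.7 z 0.0186 | grip 62 [612.6 -10.6  39.5  15.2] -17.7 z 0.048
lid oblong side 406 [610.4 -12.9 110.4  78.3] -19.2 z 0.0182 | grip 76 [609.4 -15.4  38.2  26.5] -13.1 z 0.0463
tape [0.402 0.213 0.003]
block [ 0.6   -0.336  0.028]
red [0.341 0.494 0.041]
```

View pics/crop0.png

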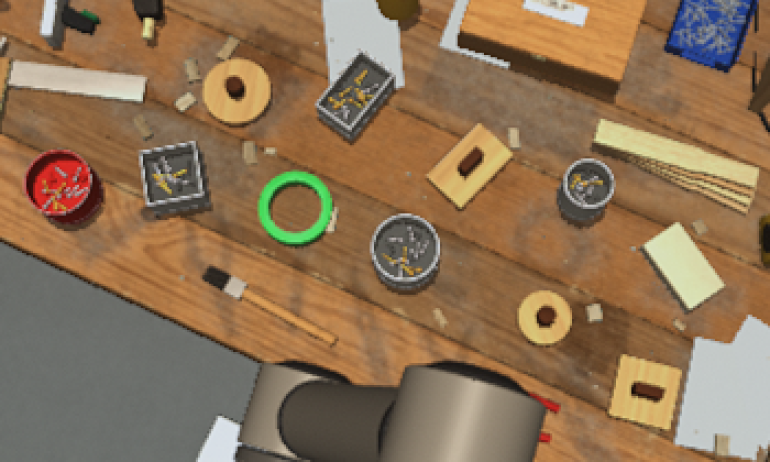

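The crop confirms the choice: four pale plates with dark grips are the lids. The red can at crop (63,190), the tape and the gripless block (683,265) stay put. Sizes and heights match the text. Next I'll refine the poses with a model fit and check reach and obstacles.

```bash
cat >> vis.py <<'E'
def sd(xy,p,size,rnd):           # signed distance to outline (+ outside)
    c,s=np.cos(p[2]),np.sin(p[2]); q=(xy-p[:2])@np.array([[c,-s],[s,c]]); a,b=size[0]/2,size[1]/2
    if rnd: return np.hypot(*q.T)-a
    d=np.abs(q)-[a,b]; return np.hypot(*np.maximum(d,0).T)+np.minimum(d.max(1),0)
def fit_can(W,c,a0,h,size,rnd):
    Q=band(W,c,max(size)/2+.02,h-.006,h+.01)[:,:2]
    f=lambda p:(lambda d:d+.0015)(sd(Q,p,size,rnd))
    return least_squares(f,[*c,a0],loss='soft_l1',f_scale=.002).x
def fit_plate(W,c,a0,size,rnd,z=.018):   # best overlap of footprint: inside empty / outside filled
    A=band(W,c,.09,z-.007,z+.034)[:,:2]; B=band(W,c,.09,z-.03,z-.009)[:,:2]
    f=lambda p:np.r_[np.clip(sd(A,p,size,rnd),0,.012),np.clip(-sd(B,p,size,rnd),0,.02)]
    return least_squares(f,[*c,a0],x_scale=[.01,.01,.1],diff_step=1e-3).x
E
cat > fit.py <<'E'
from vis import *
C0={'large_round':(.455,.018,0),'small_round':(.6375,-.172,0),'square':(.417,.356,34.6),'oblong':(.635,.18,-12.5)}
L0={'large_round':(.571,.3395,0),'small_round':(.4555,-.192,0),'square':(.419,-.356,-80),'oblong':(.611,-.012,-19)}
if __name__=='__main__':
    C={n:cloud(n,np.load(n+'0.npz')['d']) for n in('top','side')}
    o=lambda p:(np.r_[p[:2]*1000,np.degrees(p[2])]).round(1)
    for k in C0:
        rnd='round' in k
        for n in C:
            x,y,a=C0[k]; cf=fit_can(C[n],np.array([x,y]),np.radians(a),CANS[k][1],CANS[k][2],rnd)
            x,y,a=L0[k]; lf=fit_plate(C[n],np.array([x,y]),np.radians(a),LIDS[k][1],rnd)
            print(k,n,'can',o(cf),'lid',o(lf))
    P=C['top'].reshape(-1,3);P=P[(P[:,2]>.10)&(P[:,0]>.3)&(P[:,0]<.9)&(abs(P[:,1])<.6)]
    H,_,_=np.histogram2d(P[:,0],P[:,1],[np.arange(.3,.95,.05),np.arange(-.6,.61,.1)],weights=None)
    for i in range(12):
        print(round(.3+.05*i,2),[int(1000*max([0,*P[(abs(P[:,0]-.325-.05*i)<.025)&(abs(P[:,1]+.55-.1*j)<.05),2]])) for j in range(12)])
    from rig import inverse_kinematics as ik
    for nm,D in(('lid',L0),('can',C0)):
        for k,(x,y,a) in D.items():
            r=[]
            for t in (a,a+90,a+180,a-90):
                q=R.from_euler('ZX',[t,180],degrees=True).as_quat(); j=ik([x,y,.22],[q[3],*q[:3]])
                r.append((round(t),None if j is None else round(j[5],2)))
            print(nm,k,r)
E
python3 fit.py
```

```text
large_round top can [ 455.7   18.6 -182.6] lid [ 576.6  345.  1903.1]
large_round side can [454.7  16.  339.2] lid [  574.4   348.6 -1141.8]
small_round top can [ 637.9 -171.6  -37.8] lid [ 457.9 -191.8 1982.5]
small_round side can [ 636.  -174.   189.2] lid [ 455.2 -186.3 1982.5]
square top can [416.8 356.   35.4] lid [ 420.5 -356.4  -80. ]
square side can [414.8 353.9  34.7] lid [ 418.2 -351.5  -80.6]
oblong top can [635.  179.4 -12.4] lid [615.3  -9.5 -18.1]
oblong side can [634.  177.5 -12.9] lid [617.3  -5.7 -17.1]
0.3 [0, 0, 0, 0, 0, 0, 0, 0, 0, 0, 0, 0]
0.35 [0, 0, 0, 0, 0, 0, 0, 0, 0, 0, 0, 0]
0.4 [0, 0, 0, 0, 0, 0, 0, 0, 0, 0, 0, 0]
0.45 [0, 0, 0, 0, 0, 0, 0, 0, 0, 0, 0, 0]
0.5 [0, 0, 0, 0, 0, 0, 0, 0, 0, 0, 0, 0]
0.55 [0, 0, 0, 0, 0, 0, 0, 0, 0, 0, 0, 0]
0.6 [0, 0, 0, 0, 0, 0, 0, 0, 0, 0, 0, 0]
0.65 [0, 0, 0, 0, 0, 0, 0, 0, 0, 0, 0, 0]
0.7 [0, 0, 0, 0, 0, 0, 0, 0, 0, 0, 0, 0]
0.75 [0, 0, 0, 0, 0, 0, 0, 200, 169, 176, 184, 0]
0.8 [0, 0, 0, 0, 0, 0, 0, 277, 277, 278, 278, 278]
0.85 [311, 310, 308, 0, 0, 0, 0, 277, 278, 278, 279, 278]
lid large_round [(0, np.float64(1.99)), (9
[... 174 characters left out ...]
float64(2.59))]
lid square [(-80, np.float64(2.12)), (10, np.float64(0.55)), (100, np.float64(-1.02)), (-170, np.float64(-2.59))]
lid oblong [(-19, np.float64(1.76)), (71, np.float64(0.19)), (161, np.float64(-1.38)), (-109, np.float64(-2.95))]
can large_round [(0, np.float64(1.44)), (90, np.float64(-0.13)), (180, np.float64(-1.7)), (-90, np.float64(3.01))]
can small_round [(0, np.float64(1.19)), (90, np.float64(-0.38)), (180, np.float64(-1.95)), (-90, np.float64(2.76))]
can square [(35, np.float64(1.53)), (125, np.float64(-0.04)), (215, np.float64(-1.61)), (-55, np.float64(3.1))]
can oblong [(-12, np.float64(1.95)), (78, np.float64(0.38)), (168, np.float64(-1.19)), (-102, np.float64(-2.76))]
```

```bash
cat > act.py <<'E'
from vis import *
from rig import robot, eoat
LID={'large_round':(.5715,.3395,90),'small_round':(.4553,-.1924,0),'square':(.4192,-.3568,99.7),'oblong':(.6112,-.0128,161.5)}
CAN={'large_round':(.4552,.0174,90),'small_round':(.637,-.1728,0),'square':(.4158,.355,125),'oblong':(.6345,.1785,167.4)}
def quat(yaw): q=R.from_euler('ZX',[yaw,180],degrees=True).as_quat(); return [q[3],*q[:3]]
G=.034                                  # TCP above plug foot when gripped
def pick(k):
    x,y,a=LID[k]; eoat.move_gripper(.55); robot.movep([x,y,.16],quat(a))
    robot.move_linear([x,y,G],velocity=.12)
    eoat.move_gripper(0.,25); print(k,'gap mm',92*robot.read_gripper_width(),'t',robot.read_t())
    robot.move_linear([x,y,.19],velocity=.25)
def hover(k,dz=.05):
    x,y,a=CAN[k]; h=CANS[k][1]
    robot.movep([x,y,max(.19,h+.085)],quat(a)); robot.move_linear([x,y,h+G+dz-.012],velocity=.15)
    print('hover',robot.read_eef_pos().round(4),'gap',92*robot.read_gripper_width(),'t',robot.read_t())
def insert(k):
    x,y,a=CAN[k]; s=CANS[k][1]-.012+G
    robot.move_linear([x,y,s+.016],velocity=.1)
    hit=robot.move_linear([x,y,s-.004],velocity=.03,f_stop=5)
    print(k,'hit',hit,'height over seat mm',1000*(robot.read_eef_pos()[2]-s),'F',robot.read_force().round(1),'t',robot.read_t()); return hit
def release(k):
    p=robot.read_eef_pos(); eoat.move_gripper(.55); robot.move_linear([p[0],p[1],p[2]+.1],velocity=.25)
def look(tag):
    r={}
    for n in('top','side'):
        p,d=optics.snapshot(n); cv2.imwrite(f'pics/{tag}_{n}.png',p[...,::-1]); np.savez(f'{tag}_{n}.npz',p=p,d=d); r[n]=cloud(n,d)
    return r
E
python3 - <<'E'
from act import *
k='small_round'; pick(k); hover(k)
C=look('h1'); c=np.array(CAN[k][:2]); z=robot.read_eef_pos()[2]-G+.018
for n in C:
    Q=band(C[n],c,.06,z-.008,z+.006); print(n,len(Q),*box(Q[:,:2]),'plate z',np.median(Q[:,2]),'exp',z)
im=np.hstack([cv2.resize(cv2.imread('pics/h1_top.png')[160:290,330:460],(400,400)),cv2.resize(cv2.imread('pics/h1_side.png')[190:320,320:450],(400,400))]);cv2.imwrite('pics/h1.png',im)
E
```

```text
small_round gap mm 25.532551195091568 t 4.275
hover [ 0.6359 -0.1733  0.1561] gap 25.258725293651477 t 6.1833
top 0 [0. 0. 0. 0.] 0.0 plate z nan exp 0.14154980527728192
side 339 [ 635.7 -179.    71.7   70.6] -9.2 plate z 0.1404636332730893 exp 0.14154980527728192
  return _methods._mean(a, axis=axis, dtype=dtype,
  ret = ret.dtype.type(ret / rcount)
```

View pics/h1.png

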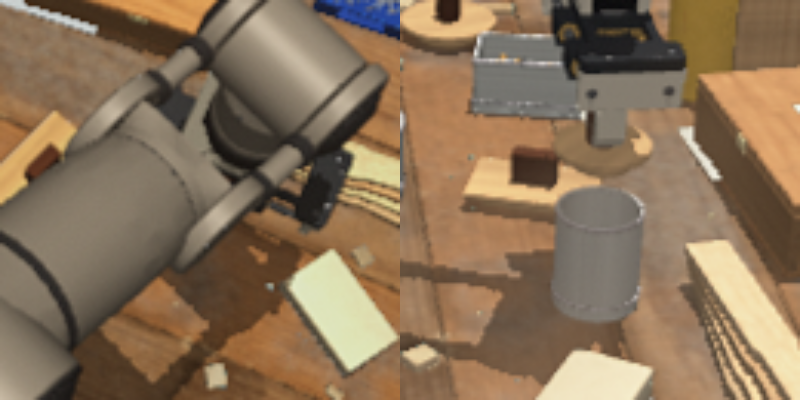

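Left panel: the arm hides the lid from the top camera. Right panel: the lid hangs level over the small can (plate at crop (603,150), rim (600,205)). I'll compare the plate and rim outlines by a fixed-radius fit in the side image itself before inserting.

```bash
cat >> vis.py <<'E'
def fit_near(W,c,z0,z1,rad):   # fixed-radius circle to near-camera (low y) boundary, side camera
    Q=band(W,c,rad+.02,z0,z1)[:,:2]; b=np.round(Q[:,0]/.003).astype(int)
    E=np.array([Q[b==i][Q[b==i][:,1].argmin()] for i in np.unique(b)])
    E=E[abs(E[:,0]-np.median(E[:,0]))<rad*.8]
    r=least_squares(lambda p:np.hypot(*(E-p).T)-rad,c,loss='soft_l1',f_scale=.001); return r.x*1000,len(E)
E
python3 - <<'E'
from vis import *
A=cloud('side',np.load('side0.npz')['d']);B=cloud('side',np.load('h1_side.npz')['d']);T=cloud('top',np.load('top0.npz')['d'])
c=np.array([.637,-.173])
for n,W in(('pre',A),('hover',B)): print(n,'can near wall',fit_near(W,c,.04,.08,.034))
print('lid hover',fit_near(B,c,.130,.146,.0375), 'tcp 635.9 -173.3')
print('lid on bench side',fit_near(A,np.array([.4553,-.1924]),.008,.022,.0375))
for h in('.14,.148','.136,.140','.130,.136'): 
    lo,hi=eval(h); Q=band(B,c,.06,lo,hi); print(h,len(Q),*box(Q[:,:2]))
E
```

```text
pre can near wall (array([ 635.3465713 , -177.02695071]), 19)
hover can near wall (array([ 636.09043758, -176.4910187 ]), 19)
lid hover (array([ 636.26586546, -174.69746505]), 20) tcp 635.9 -173.3
lid on bench side (array([ 454.4740406 , -193.65287655]), 20)
.14,.148 218 [ 635.6 -179.3   71.6   70.2] -9.5
.136,.140 114 [ 635.9 -177.7   71.4   68.3] -8.8
.130,.136 9 [ 635.7 -205.9   29.3    8.5] -13.3
```

In the same camera and by the same fit, lid and can agree within 2 mm, which is inside the 4 mm play. I'll insert.

```bash
python3 - <<'E'
from act import *
k='small_round'; h=insert(k)
p=robot.read_eef_pos()[2]-(CANS[k][1]-.012+G)
if p<.004:
    release(k); pick('square'); hover('square')
    C=look('h2')
    im=np.hstack([cv2.resize(cv2.imread('pics/h2_side.png')[170:330,290:450],(400,400)),cv2.resize(cv2.imread('pics/h2_side.png')[110:230,230:350],(400,400))]);cv2.imwrite('pics/h2.png',im)
E
```

```text
small_round hit True height over seat mm 0.0746007106175034 F [-0.5 -0.4  4.9] t 7.3167
square gap mm 15.590937093049787 t 12.4583
hover [0.4163 0.3549 0.1363] gap 15.912758738123294 t 16.2667
```

View pics/h2.png

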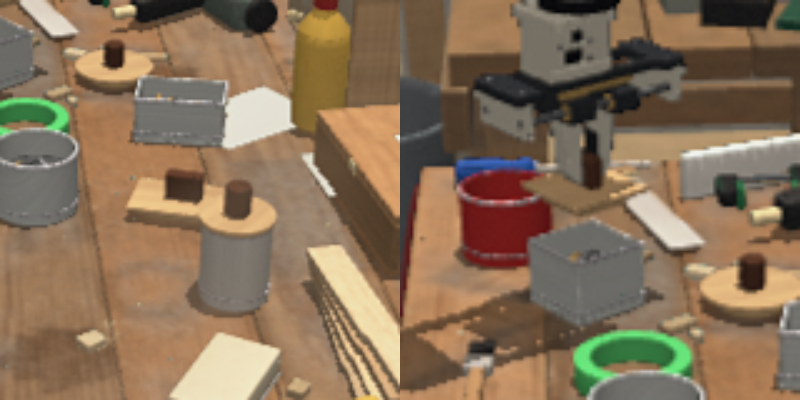

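Left: the small lid lies flat on its can (crop (238,215)). Right: the square lid hangs over its can with the same corner orientation. I'll insert it and carry on with the large round lid, stopping if any seat height is wrong.

```bash
python3 - <<'E'
from act import *
def done(k):
    insert(k); p=robot.read_eef_pos()[2]-(CANS[k][1]-.012+G)
    if abs(p)>.0025: print('CHECK',k); raise SystemExit
    release(k)
done('square')
for k in('large_round','oblong'): pick(k); hover(k,.03); done(k)
x,y,z=robot.read_eef_pos(); robot.movej([-1.423,.342,1.524,0,1.275,-.146]); print(robot.read_t())
C=look('end')
for k in CAN:
    c=np.array(CAN[k][:2]); z=CANS[k][1]+.006
    for n in C:
        Q=band(C[n],c,.07,z-.008,z+.006); print(k,n,len(Q),*box(Q[:,:2]),'plate z-exp mm',((np.percentile(Q[:,2],[10,50,90])-z)*1000).round(1))
E
```

```text
square hit True height over seat mm -0.2224175103273246 F [0.2 0.5 3.6] t 17.4
large_round gap mm 25.24117531325113 t 21.3167
hover [0.4558 0.0177 0.1223] gap 25.493306054201046 t 23.9833
large_round hit True height over seat mm -0.14951141175538474 F [-0.1 -0.4  3. ] t 24.8167
oblong gap mm 15.946152829854238 t 29.2167
hover [0.6353 0.1777 0.109 ] gap 15.50685604864405 t 31.4833
oblong hit True height over seat mm -0.18877382655084485 F [-0.9  0.5  4.6] t 32.3167
36.5583
large_round top 732 [456.2  19.3  96.5  95.1] 24.3 plate z-exp mm [-3.6  0.6  4. ]
large_round side 503 [453.7  14.4 100.4  96.8] 81.2 plate z-exp mm [-3.6 -0.1  2.3]
small_round top 392 [ 637.  -172.3   72.8   72.2] 19.9 plate z-exp mm [-3.7  0.1  4. ]
small_round side 379 [ 636.6 -175.3   75.1   73.4] 57.8 plate z-exp mm [-3.  -0.1  2.4]
square top 617 [417.3 356.4  87.3  86.5] 35.0 plate z-exp mm [-3.7  0.8  4.2]
square side 285 [414.3 352.9  92.1  91.6] 36.0 plate z-exp mm [-3.9 -0.6  2.7]
oblong top 625 [635.7 178.9 112.1  70.4] -12.4 plate z-exp mm [-3.9  0.2  3.9]
oblong side 398 [632.5 175.1 111.4  78.2] -13.1 plate z-exp mm [-3.9 -0.2  2.3]
```

```bash
python3 - <<'E'
import cv2
cv2.imwrite('pics/fin.png',cv2.resize(cv2.imread('pics/end_side.png')[150:370,220:460],(720,600)*1 if 0 else (654,600),interpolation=3))
E
```

```text
(no output)
```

View pics/fin.png

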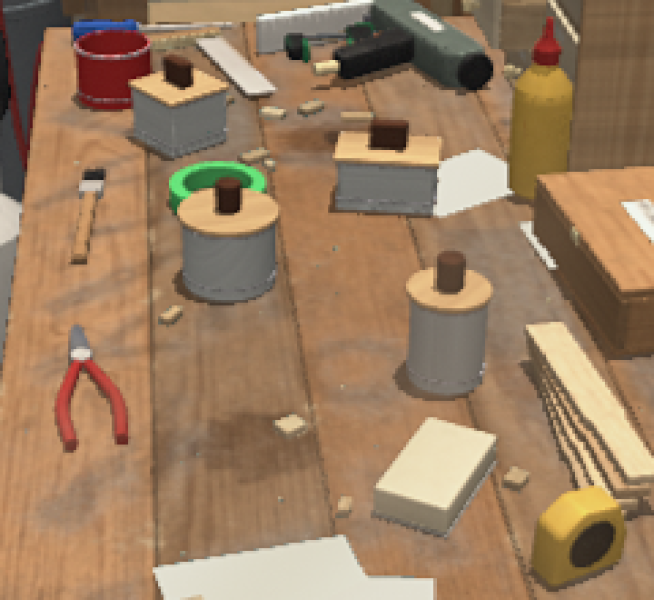

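View pics/end_top.png

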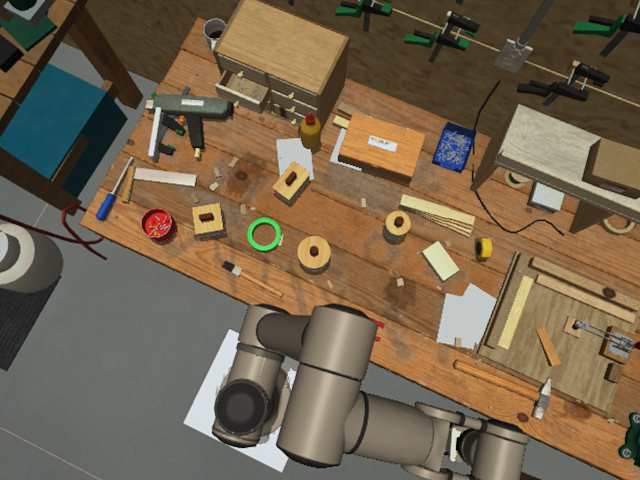

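All four lids lie flat on their own cans (top view: (207,221), (291,183), (314,254), (397,226)). The tape (264,235), sanding block (440,260) and red can (158,224) have not moved.

```bash
python3 -c "from rig import sign_off; print(sign_off())"
```

```text
the job is handed in; nothing more can be done
None
```

All four canisters are closed with their own lids, seated flat, with the tape roll, sanding block and red can left in place; I handed the job in at about 37 s of the 99 s allowed.

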